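# Load the label gluer and hold its guard half open

### The job

Get the label gluer ready for a helper who will wipe its rollers: set the longer of the two label cassettes on the gluer's sloped deck so that it lies flat inside the raised rim, grip block up, and let go of it. Then lift the gluer's roller guard by its bar handle and hold it half open, 45 degrees up from shut; the guard falls shut by itself, so finish while still holding it there. Leave the other things on the table where they are.

Things in the scene. Friction and masses are not known exactly. Their poses are not given: they have to be found in the camera images.
- cassette: The longer label cassette, loose, 0.3 kg (mass varies): a grey tray 110 mm long (its x axis) by 60 mm wide (y) by 30 mm high, with a paper stack in it whose top is 26 mm above the underside; a dark steel grip block 55 mm long (x) by 22 mm wide (y) stands on it along the middle, its top 64 mm above the underside. Origin: centre of the underside, z up. It starts flat on the table at the robot's right.
- short_cassette: The shorter cassette, not wanted: same make, 60 mm wide and 30 mm high but only 75 mm long, grip block 37 by 22 mm, top at 64 mm. Origin: centre of the underside. The two may swap places. To be left alone.
- gluer: The label gluer, fixed to the table (its place and yaw vary). Origin: on the table under the middle of the roller housing; z up, x away from its front, y to its left. Housing 180 mm (x) by 200 mm (y), 120 mm high, open on top under the guard; a motor box on its left side; the deck stands at its right side.
- deck: The sloped steel deck, fixed to the gluer at [-20, -190, 78] mm from the gluer's origin, low edge towards the robot. Origin: centre of its top face; z is the face's normal, tilted 0.35 rad (20 degrees) from vertical towards the gluer's -x; x runs up the slope, y across it to the left. Inside the rim the face is 134 mm (x) by 84 mm (y); the rim is 10 mm high and 6 mm thick. The long cassette fits with its x along the deck's x, either way round.
- guard (a joint): Opening angle of the roller guard, rad: 0 shut (flat on the housing), 0.785 is 45 degrees, 1.4 the stop. It is hinged along the housing's rear top edge; its front rises and moves back as it opens. No spring or stay: its weight (about 0.5 kg, varies) shuts it from any angle; about 2.5 N at the bar lifts it.
- guard_hinge (a point): Middle of the guard's hinge line, fixed on the gluer at [90, 0, 124] mm from its origin, axes as the gluer's; the hinge line runs along the gluer's y.
- guard_bar: The guard's handle: a black round bar 12 mm thick and 130 mm long, along the gluer's y, 45 mm in front of the guard's front edge (free space all round it, 39 mm clear between bar and edge) on a thin arm at each end (110 mm clear between the arms). Origin: the bar's middle; it stays 225 mm from the hinge line and level with it when shut (124 mm above the table). The round bar can turn between gripping fingers.
- glue_pot: White glue pot with a brush in it, 76 mm across, 70 mm high; leave alone. Origin: centre of the underside.
- label_roller: Hand roller lying in front of the gluer, about 155 mm long (its x), 32 mm high; leave alone. Origin: where the handle meets the shank, at table height.
- paste_jar: Closed glass jar, 60 mm across, 70 mm high, beyond the cassettes; leave alone. Origin: centre of the underside.
- cork_tray: Small open wooden tray, 100 by 80 mm, 35 mm high, in front of the gluer near the robot; leave alone. Origin: centre of the underside.
Things that resemble listed ones, but are neither listed nor needed, are in the scene too. Leave any blue or purple look-alike of the cassette alone.

How it is judged:
By the outcome, as a careful person would: the job done as asked, in the order asked, and still so for the second after the job is handed in, while the arm keeps its last pose, push and grip.
It also fails if it takes over 51 s, if anything falls off the work surface, if the arm or the gripper's body presses on something with over 40 N, if the wrist force passes 120 N, or if a joint passes its speed limit or range.

### The arm

A 6-joint arm with a two-finger parallel gripper is mounted at the origin on the work surface. World frame = base frame: x ahead of the robot, y to its left, z up, the work surface at z = 0. Lengths are in mm, angles in rad, forces in N, time in s.
With the tool pointing down it reaches from about 275 to 850 mm from the base axis. Payload 5.2 kg.
Tool frame: the origin (TCP) lies at the very end of the fingers, on their centre line; the grasp point (between the pads) lies 19 mm behind it; z points along the fingers, y is the direction in which the jaws open and shut (so a half turn about z gives the same grasp; the last joint's range is limited). The gripper opens to 85 mm and grips with 20 to 120 N. Pads are 22 mm wide; open, the fingers measure 114 mm over their backs; the gripper's body (76 mm by 85 mm) begins 54 mm behind the grasp point. The pads swing forward as they close: fully open they stand 13 mm farther back than shut.
Start: joints at [1.052, 0.259, 1.535, -0, 1.348, -0.203], TCP at [170.795, 522.814, 231.31] pointing down, gripper open.
Joint ranges: [-3.14, 3.14], [-0.91, 2.08], [0.19, 2.58], [-1.22, 4.36], [0.22, 2.71], [-3.12, 3.12]. Speed limits (rad/s): [2.57, 2.57, 3.14, 3.14, 3.14, 3.14].

### API

Orientations are given as a rotation vector (axis times angle).
In Python, from station import get_state, snapshot, finish_job gives the robot as it stands. The module is installed in compiled form; this text tells all that it offers.
- The arm moves only by the tool servo_tool, never from a script. Its argument "steps" is a list that holds one entry, the list of rows, each a list of 7 numbers: the shift along the tool's x, y, z in units of 50 mm (1.0 is 50 mm), then the turn, a rotation vector about the tool's x, y, z in units of 6 degrees (1.0 is 6 degrees), then the gripper command: -1 is fully open, 1 is shut, values between are in proportion. A call has 1 to 5 rows; each row is the pose to reach, as a shift and turn from the pose commanded when the call began, along the tool's axes at that moment; what a row does not reach only later rows make up. A row lasts 1/8 s, in which the tool goes at most 62.5 mm and 10.7 degrees, less where a joint would pass 70% of its speed; a pose out of reach is approached as far as the arm can. A call with a gripper value outside its range is refused whole. The fingers move at their own pace and stop on an object; "force" is the grip in N (left out, the last holds). Time passes only in rows, so rows that repeat a pose let the fingers close. It gives the time, the measured TCP pose, the force and the opening at its end, in the units of the state.
- get_state(): the state, without advancing time (a new reading comes with each control period).
- snapshot(name): name is "scene" or "top" or "wrist"; returns a dict with "image" (400x640x3 uint8, blue, green, red), "camera_matrix" (3x3 intrinsics, pixels), "R" (3x3) and "t" (3): a world point X has camera coordinates R X + t; the wrist camera has in their place "T_tool_cam" (4x4, takes a point from camera to tool coordinates, whose origin is the TCP and whose axes are the flange's). Camera axes: x right, y down, z forward; pixel columns grow to the right and rows downward; lengths in mm; the calibration is good to about 2 mm. A picture is of the moment at which its call begins: read the wrist's pose just before it. There is no depth.
- finish_job(): hands the job in, once; it reports no verdict.
The state is a dict: "t": time; "joints": joint angles; "dq": joint speeds; "joint_efforts": joint torques, N m; "tcp_pos": TCP position; "tcp_rot": TCP orientation; "ft_force": force on the tool from outside, world axes, zero at the start; "torque": the same for the moment, N m; "finger_gap": finger opening in mm.
Only numpy, scipy, OpenCV 4.12 (cv2) and the standard library are available. Lean on these libraries where they do the work, as an engineer would, in place of code of your own. Each camera call takes 0.05 s, during which the arm holds its last target.

## Working session

There is one attempt and no reset: what is moved stays moved. The work goes in short steps, Python scripts to look and compute and a tool call to move; the robot and the scene stay as the last step left them, time stands still between calls to the robot, and variables do not carry over. Pictures are saved under pics/ and viewed, and the job is handed in when it is done.

Besides the shell and the picture viewer there is one more tool, called after "Request:" by a JSON object that holds its "op" and its "data", one argument or row to a line. servo_tool: Moves the arm, as the interface text tells. Its arguments: {"type":"object","properties":{"steps":{"type":"array","items":{"type":"array","items":{"type":"array","items":{"type":"number"}}}},"force":{"type":"number"}},"required":["steps"]}

```bash
mkdir -p pics
python3 - <<'E'
from station import *
import cv2,pickle
s=get_state();print(s)
for n in("scene","top","wrist"):
    d=snapshot(n);cv2.imwrite(f"pics/{n}0.png",d["image"]);pickle.dump(d,open(f"{n}0.pkl","wb"));print(n,{k:v for k,v in d.items() if k!="image"})
E
```

```text
{'t': 0.0, 'joints': array([ 1.05218925e+00,  2.59329989e-01,  1.53609180e+00,  1.00855955e-05,
        1.34794982e+00, -2.02797188e-01]), 'dq': array([-2.20232939e-03, -1.30168542e-04,  4.74916696e-04, -1.08241105e-04,
        7.12352782e-04, -2.04729439e-05]), 'joint_efforts': array([-2.48016280e-03, -4.46019745e+01, -2.90570158e+01, -6.23785327e-04,
        1.17469692e-02, -1.14697755e-05]), 'tcp_pos': array([170.53559174, 522.35354971, 230.4781698 ]), 'tcp_rot': array([-4.93917194e-01, -3.10187703e+00,  2.60856640e-03]), 'ft_force': array([-0.3776813 ,  0.10419011,  1.08654907]), 'torque': array([ 0.03079009, -0.05406315,  0.06978919]), 'finger_gap': 85.43205093312325}
scene {'camera_matrix': array([[404.30416799,   0.        , 324.03617831],
       [  0.        , 404.30416799, 200.54543778],
       [  0.        ,   0.        ,   1.        ]]), 'R': array([[ 0.07261055,  0.99716897, -0.01953859],
       [ 0.55979496, -0.05696027, -0.82667111],
       [-0.8254437 ,  0.04908744, -0.56234608]]), 't': array([ -68.75258485, -208.18790548, 1675.17491861])}
top {'camera_matrix': array([
[... 192 characters left out ...]
723808],
       [-0.98381811,  0.0043337 , -0.17911771],
       [ 0.17892536, -0.02847426, -0.98345052]]), 't': array([  36.38444975,  529.14391108, 1047.21073453])}
wrist {'camera_matrix': array([[311.56215184,   0.        , 321.70604037],
       [  0.        , 311.56215184, 199.28293722],
       [  0.        ,   0.        ,   1.        ]]), 'T_tool_cam': array([[ 5.71774597e-04, -9.64322480e-01, -2.64729726e-01,
         6.64403909e+01],
       [ 9.99999510e-01,  7.65329312e-04, -6.27998773e-04,
        -2.23312925e-01],
       [ 8.08198753e-04, -2.64729237e-01,  9.64322445e-01,
        -1.41084606e+02],
       [ 0.00000000e+00,  0.00000000e+00,  0.00000000e+00,
         1.00000000e+00]])}
```

View pics/scene0.png

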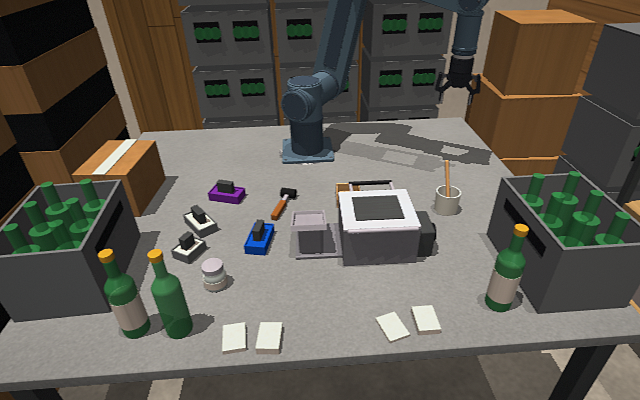

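View pics/top0.png

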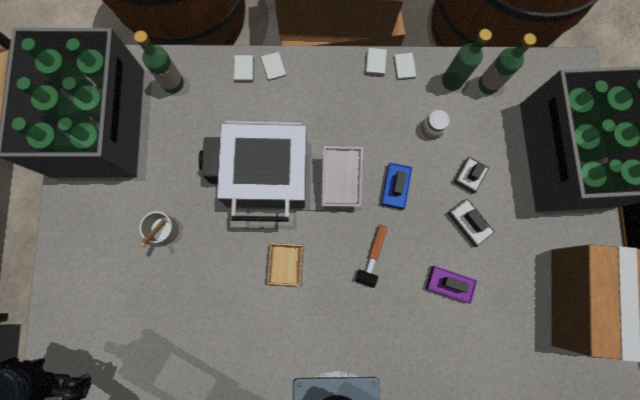

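Run:
```python
import cv2
im=cv2.imread("pics/top0.png")
cv2.imwrite("pics/cA.png",cv2.resize(im[150:255,435:510],None,fx=5.5,fy=5.5,interpolation=cv2.INTER_CUBIC))
cv2.imwrite("pics/cB.png",cv2.resize(im[110:235,190:380],None,fx=4,fy=4,interpolation=cv2.INTER_CUBIC))
im=cv2.imread("pics/scene0.png")
cv2.imwrite("pics/cC.png",cv2.resize(im[170:275,280:440],None,fx=5,fy=5,interpolation=cv2.INTER_CUBIC))
```

```text
(no output)
```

View pics/cA.png

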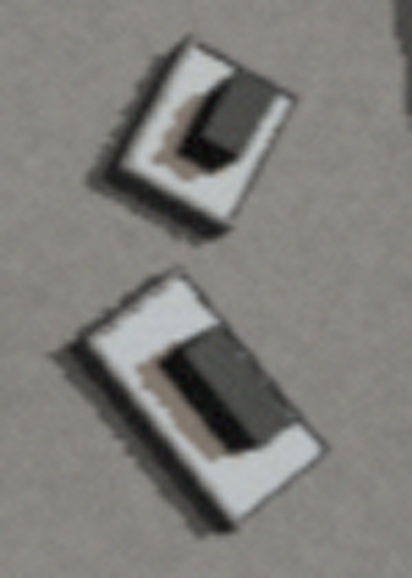

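View pics/cB.png

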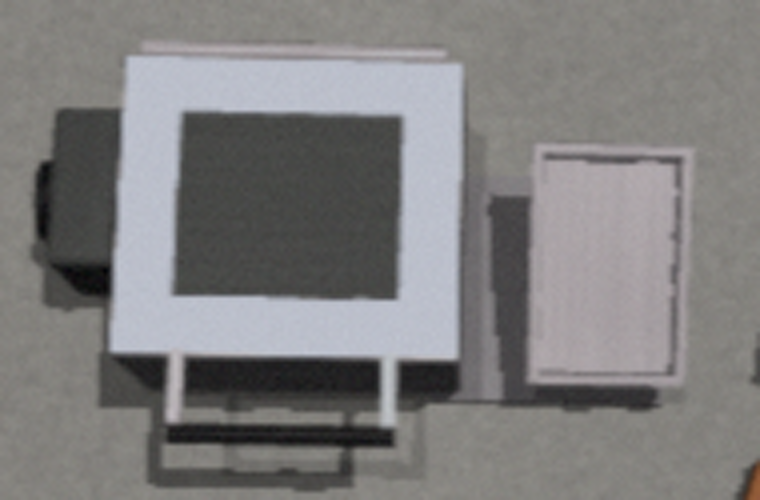

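View pics/cC.png

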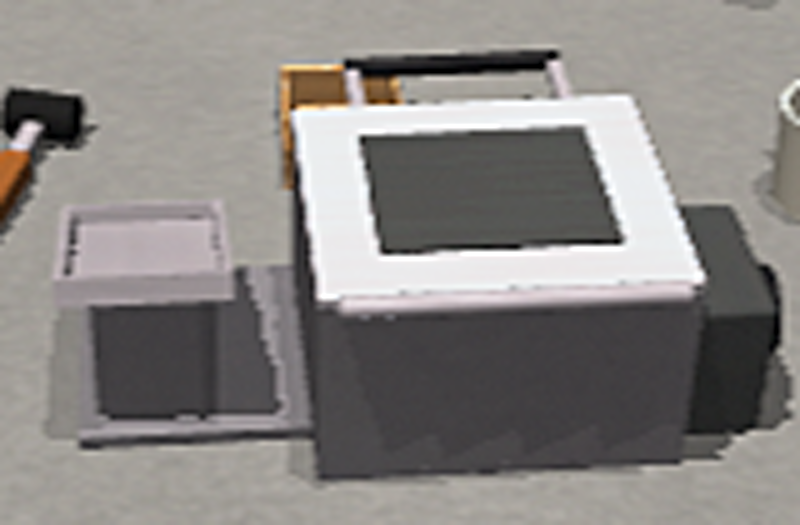

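```bash
cat > h.py <<'E'
import numpy as np,pickle
from scipy.optimize import least_squares
from scipy.spatial.transform import Rotation as Ro
top=pickle.load(open("top0.pkl","rb"));scene=pickle.load(open("scene0.pkl","rb"))
def proj(d,X):
    c=np.atleast_2d(X)@d["R"].T+d["t"];p=c@d["camera_matrix"].T;return p[:,:2]/p[:,2:]
def Rz(a):return Ro.from_rotvec([0,0,a]).as_matrix()
def deck2g(P):return np.atleast_2d(P)@Ro.from_rotvec([0,-.35,0]).as_matrix().T+[-20,-190,78]
E
cat > fit.py <<'E'
from h import *
off=.5-.5
def T(u,x0,y0,s):u=np.array(u,float);return (u+.5)/s-.5+[x0,y0]
rim=deck2g([[73,48,10],[73,-48,10],[-73,-48,10],[-73,48,10]])
bar=np.array([[-135,65,124],[-135,-65,124.]])
obsT=np.vstack([T([[536,145],[694,148],[683,385],[528,382]],190,110,4),T([[166,434],[395,437]],190,110,4)])
PT=np.vstack([rim,bar])
obsS=np.vstack([T([[65,204],[222,202]],280,170,5),T([[560,57],[345,68]],280,170,5)])
PS=np.vstack([rim[[2,3]],bar])
def W(P,q):return P@Rz(q[2]).T+[q[0],q[1],0]
f=lambda q:np.r_[(proj(top,W(PT,q))-obsT).ravel(),(proj(scene,W(PS,q))-obsS).ravel()]
for nm,ff in(("both",f),("top",lambda q:f(q)[:12]),("scene",lambda q:f(q)[12:])):
    r=least_squares(ff,[550,100,0]);print(nm,r.x,np.degrees(r.x[2]));print(r.fun.reshape(-1,2).round(1).tolist())
    if nm=="both":g=r.x
o=T([[180,268],[328,448],[235,525],[85,340]],435,150,5.5)
for P in [np.array([[55,30,30],[55,-30,30],[-55,-30,30],[-55,30,30.]])]:
    for a0 in(-1,0,.6,1,2,-2):
        ff=lambda q:(proj(top,W(P,q))-o).ravel()
        r=least_squares(ff,[440,-340,a0]);print(r.cost,r.x,r.fun.round(1))
print(proj(top,W(np.array([[27.5,11,64],[27.5,-11,64],[-27.5,-11,64],[-27.5,11,64]]),r.x))*1)
E
python3 fit.py
```

```text
both [ 6.07804694e+02  1.71979080e+02 -2.64553371e-02] -1.515779162303834
[[-0.7, -0.5], [-0.1, -0.3], [0.2, 0.4], [-0.2, 0.3], [-0.1, -0.5], [-0.2, -0.1], [-0.6, -0.2], [-0.1, -1.1], [-0.6, 0.2], [-0.3, -0.3]]
top [ 6.07334657e+02  1.71613564e+02 -2.51639304e-02] -1.4417870081592303
[[-0.5, -0.4], [0.1, -0.2], [0.4, 0.5], [-0.0, 0.4], [0.1, -0.3], [0.0, 0.1]]
scene [ 6.09266631e+02  1.73772572e+02 -1.96355024e-02] -1.125031415796611
[[-0.2, 0.4], [0.3, -0.7], [-0.2, 0.3], [0.0, 0.0]]
371.5410217160745 [ 475.10854321 -349.61732838   -0.92316672] [ 13.5   0.7   2.1 -13.5 -13.5  -1.   -1.8  13.7]
371.541021661642 [ 475.10856124 -349.61733081   -0.92315541] [ 13.5   0.7   2.1 -13.5 -13.5  -1.   -1.8  13.7]
371.5410216535198 [ 475.10855963 -349.61733117   -0.92315684] [ 13.5   0.7   2.1 -13.5 -13.5  -1.   -1.8  13.7]
371.5410216830848 [ 475.10856539 -349.61733177   -0.92315317] [ 13.5   0.7   2.1 -13.5 -13.5  -1.   -1.8  13.7]
371.5410216521287 [ 475.10855928 -349.61733124   -0.9231572 ] [ 13.5   0.7   2.1 -13.5 -13.5  -1.   -1.8  13.7]
371.5410216736871 [ 475.1085481  -349.61732846   -0.92316357] [ 13.5   0.7   2.1 -13.5 -13.5  -1.   -1.8  13.7]
[[482.84609285 209.21146041]
 [488.73040203 216.24397341]
 [471.99991495 229.81997486]
 [466.11924038 222.7057328 ]]
```

```bash
cat >> fit.py <<'E'
print("----")
P=np.array([[55,30,30],[-55,30,30],[-55,-30,30],[55,-30,30.]])
P=P[[3,2,1,0]][[3,2,1,0]]
for P in (P,np.array([[55,-30,30],[-55,-30,30],[-55,30,30],[55,30,30.]])):
  for a0 in(.6,-2.4):
    ff=lambda q:(proj(top,W(P,q))-o).ravel()
    r=least_squares(ff,[475,-350,a0]);print(r.cost,r.x,r.fun.round(1))
    print(((proj(top,W(np.array([[27.5,11,64],[27.5,-11,64],[-27.5,-11,64],[-27.5,11,64]]),r.x))-[435,150]+.5)*5.5-.5).round())
E
python3 fit.py|sed -n '/----/,$p'
```

```text
----
997.0260498653873 [ 475.42637749 -349.29003499    0.6508613 ] [-18.1  12.9 -16.5  14.7  18.1 -13.9  16.8 -14.3]
[[176. 350.]
 [213. 320.]
 [294. 417.]
 [257. 447.]]
997.0260488670776 [ 475.42637337 -349.29003378    0.65087846] [-18.1  12.9 -16.5  14.7  18.1 -13.9  16.8 -14.3]
[[176. 350.]
 [213. 320.]
 [294. 417.]
 [257. 447.]]
2.0910400091399435 [ 475.04964525 -349.07300378    0.63905279] [-0.3 -1.1  1.   0.5  0.1  0.9 -0.8 -0.3]
[[176. 350.]
 [213. 321.]
 [293. 419.]
 [256. 448.]]
2.0910400091203307 [ 475.04964518 -349.07300372    0.63905291] [-0.3 -1.1  1.   0.5  0.1  0.9 -0.8 -0.3]
[[176. 350.]
 [213. 321.]
 [293. 419.]
 [256. 448.]]
```

```bash
cat >> h.py <<'E'
G=np.array([607.8,172.0,-.026]); C=np.array([475,-349,.643])
def g2w(P):return np.atleast_2d(P)@Rz(G[2]).T+[G[0],G[1],0]
def down(psi):  # tool z down, y at angle psi
    y=np.array([np.cos(psi),np.sin(psi),0]);z=np.array([0,0,-1.]);return np.c_[np.cross(y,z),y,z]
def need(pos,R):
    from station import get_state
    s=get_state();p=s["tcp_pos"];R0=Ro.from_rotvec(s["tcp_rot"]).as_matrix()
    d=R0.T@(np.array(pos)-p)/50;w=Ro.from_matrix(R0.T@R).as_rotvec()/np.radians(6)
    print("t",s["t"],"tcp",p.round(1),"F",s["ft_force"].round(1),"gap",round(s["finger_gap"],1));print("need",d.round(3),w.round(3))
def deckpose(h,dx=0,dy=0):
    p=g2w(deck2g([dx,dy,h]))[0];Rd=Rz(G[2])@Ro.from_rotvec([0,-.35,0]).as_matrix()
    return p,Rd@np.diag([1,-1,-1])
E
python3 -c "
from h import *
need([475,-349,180],down(C[2]-np.pi/2))
p,R=deckpose(34);print(p,R)"
```

```text
t 0.15 tcp [170.6 522.5 230.7] F [-1.   0.5 -0.4] gap 85.4
need [-11.2   -14.676   1.03 ] [-1.1000e-02  1.3000e-02  2.0845e+01]
[571.21273108 -17.11275469 109.93867224] [[ 0.93905522 -0.02599707  0.34278191]
 [-0.02442094 -0.99966202 -0.00891434]
 [ 0.34289781  0.         -0.93937271]]
```

Request:
{"op": "servo_tool", "data": {
  "steps": [
    [[-11.2, -14.7, 1.0, 0, 0, 20.8, -1], [-11.2, -14.7, 1.0, 0, 0, 20.8, -1], [-11.2, -14.7, 1.0, 0, 0, 20.8, -1], [-11.2, -14.7, 1.0, 0, 0, 20.8, -1], [-11.2, -14.7, 1.0, 0, 0, 20.8, -1]]
  ],
  "force": 40
}}

```text
t: 0.78
tcp_pos: [273.6, 226.4, 214.4]
tcp_rot: [1.849, 2.539, 0.001]
ft_force: [1.4, 1.1, -0.2]
finger_gap: 85.6
```

```bash
python3 -c "
from h import *
need([475,-349,180],down(C[2]-np.pi/2))"
```

```text
t 0.775 tcp [273.6 226.4 214.4] F [ 1.4  1.1 -0.2] gap 85.6
need [-12.189   0.296   0.689] [ 7.0000e-03 -3.0000e-03  1.1842e+01]
```

Request:
{"op": "servo_tool", "data": {
  "steps": [
    [[-12.2, 0.3, 0.7, 0, 0, 11.8, -1], [-12.2, 0.3, 0.7, 0, 0, 11.8, -1], [-12.2, 0.3, 0.7, 0, 0, 11.8, -1], [-12.2, 0.3, 0.7, 0, 0, 11.8, -1], [-12.2, 0.3, 0.7, 0, 0, 11.8, -1]]
  ]
}}

```text
t: 1.4
tcp_pos: [378.3, -67.9, 196.6]
tcp_rot: [2.798, 1.428, 0.001]
ft_force: [0.7, 0.3, 0.1]
finger_gap: 85.7
```

```bash
python3 -c "
from h import *
need([475,-349,180],down(C[2]-np.pi/2))"
```

```text
t 1.4 tcp [378.3 -67.9 196.6] F [0.7 0.3 0.1] gap 85.7
need [-3.418  4.864  0.333] [ 0.005 -0.006  2.871]
```

Request:
{"op": "servo_tool", "data": {
  "steps": [
    [[-3.3, 4.6, 0.3, 0, 0, 2.7, -1], [-3.3, 4.6, 0.3, 0, 0, 2.7, -0.4], [-3.3, 4.6, 0.3, 0, 0, 2.7, -0.4], [-3.3, 4.6, 0.3, 0, 0, 2.7, -0.4], [-3.3, 4.6, 0.3, 0, 0, 2.7, -0.4]]
  ]
}}

```text
t: 2.02
tcp_pos: [469.7, -336.8, 180.6]
tcp_rot: [-2.969, -1.027, 0.001]
ft_force: [0.4, 0.2, -0.7]
finger_gap: 59.6
```

Request:
{"op": "servo_tool", "data": {
  "steps": [
    [[0, 0, 0, 0, 0, 0, -0.4]]
  ]
}}

```text
t: 2.15
tcp_pos: [469.4, -336.0, 180.4]
tcp_rot: [-2.969, -1.026, 0.001]
ft_force: [-0.1, -0.6, -0.2]
finger_gap: 59.6
```

Run:
```python
from h import *
from station import *
import cv2
need([475,-349,100],down(C[2]-np.pi/2))
s=get_state();d=snapshot("wrist")
cv2.imwrite("pics/w1.png",d["image"]);d["s"]=s;pickle.dump(d,open("w1.pkl","wb"))
```

```text
t 2.15 tcp [ 469.4 -336.   180.4] F [-0.1 -0.6 -0.2] gap 59.6
need [-0.072  0.275  1.607] [-0.008  0.003  0.215]
```

View pics/w1.png

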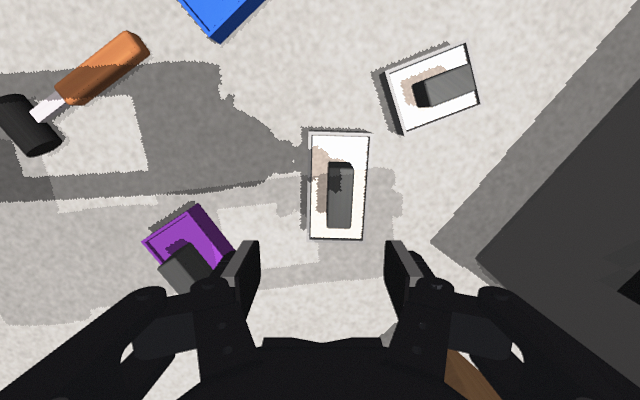

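```bash
cat >> h.py <<'E'
def wproj(d,X):
    s=d["s"];R0=Ro.from_rotvec(s["tcp_rot"]).as_matrix();T=np.linalg.inv(d["T_tool_cam"])
    tl=(np.atleast_2d(X)-s["tcp_pos"])@R0;c=tl@T[:3,:3].T+T[:3,3];p=c@d["camera_matrix"].T;return p[:,:2]/p[:,2:]
E
python3 - <<'E'
from h import *
d=pickle.load(open("w1.pkl","rb"))
o=np.array([[328,162],[353,164],[351,229],[327,227],[310,130],[370,135],[362,240],[309,238.]])
b=np.array([[27.5,11,64],[27.5,-11,64],[-27.5,-11,64],[-27.5,11,64],[55,30,30],[55,-30,30],[-55,-30,30],[-55,30,30]])
f=lambda q:(wproj(d,b@Rz(q[2]).T+[q[0],q[1],0])-o).ravel()
r=least_squares(f,C,loss="soft_l1");print(r.x,r.fun.reshape(-1,2).round(1).tolist())
f0=f(C).reshape(-1,2).round(1).tolist();print(f0)
for px in [(452,284),(472,175)]:
    r=least_squares(lambda q:(proj(top,[q[0],q[1],20])-px).ravel(),[400,-300]);print(r.x)
E
```

```text
[ 478.15242291 -349.56345501    0.64766188] [[-0.3, 2.5], [1.1, 1.0], [0.2, -1.9], [-0.8, -0.3], [-3.1, -1.7], [2.6, -5.5], [3.8, 1.2], [-2.7, 2.2]]
[[-3.1, 5.0], [-1.7, 3.6], [-2.7, 0.4], [-3.7, 1.9], [-5.4, 0.5], [0.1, -3.0], [1.1, 3.3], [-5.3, 4.0]]
[ 319.98195816 -291.11095456]
[ 597.51732992 -361.06331986]
```

```bash
python3 -c "
from h import *
need([476.5,-349.3,36],down(.645-np.pi/2))"
```

```text
t 2.2 tcp [ 469.  -334.1  180.5] F [ 0.  -0.1 -0.1] gap 59.9
need [-0.07   0.337  2.889] [-0.02   0.001  0.206]
```

Request:
{"op": "servo_tool", "data": {
  "steps": [
    [[-0.07, 0.33, 1.5, 0, 0, 0.2, -0.4], [-0.07, 0.33, 1.5, 0, 0, 0.2, -0.4], [-0.07, 0.33, 1.5, 0, 0, 0.2, -0.4], [-0.07, 0.33, 1.5, 0, 0, 0.2, -0.4]]
  ]
}}

```text
t: 2.7
tcp_pos: [477.7, -348.9, 108.6]
tcp_rot: [2.976, 0.999, 0.002]
ft_force: [0.7, -0.8, 0.1]
finger_gap: 59.7
```

```bash
python3 -c "
from h import *
need([476.5,-349.3,36],down(.645-np.pi/2))"
```

```text
t 2.7 tcp [ 477.7 -348.9  108.6] F [ 0.7 -0.8  0.1] gap 59.7
need [-0.025 -0.012  1.451] [ 0.025 -0.004  0.028]
```

Request:
{"op": "servo_tool", "data": {
  "steps": [
    [[-0.02, -0.01, 0.8, 0, 0, 0, -0.4], [-0.02, -0.01, 1.45, 0, 0, 0, -0.4], [-0.02, -0.01, 1.45, 0, 0, 0, -0.4], [-0.02, -0.01, 1.45, 0, 0, 0, -0.4]]
  ]
}}

```text
t: 3.2
tcp_pos: [476.9, -350.0, 36.3]
tcp_rot: [2.976, 0.998, 0.002]
ft_force: [-0.3, 0.1, 0.1]
finger_gap: 59.9
```

Request:
{"op": "servo_tool", "data": {
  "steps": [
    [[0, 0, 0, 0, 0, 0, 1], [0, 0, 0, 0, 0, 0, 1], [0, 0, 0, 0, 0, 0, 1], [0, 0, 0, 0, 0, 0, 1], [0, 0, 0, 0, 0, 0, 1]]
  ],
  "force": 50
}}

```text
t: 3.82
tcp_pos: [476.5, -349.7, 35.4]
tcp_rot: [2.977, 0.999, 0.001]
ft_force: [-0.0, 0.0, 7.2]
finger_gap: 21.1
```

Request:
{"op": "servo_tool", "data": {
  "steps": [
    [[0, 0, -0.5, 0, 0, 0, 1], [0, 0, -1.5, 0, 0, 0, 1], [0, 0, -2.6, 0, 0, 0, 1], [0, 0, -2.6, 0, 0, 0, 1]]
  ]
}}

```text
t: 4.32
tcp_pos: [477.8, -351.1, 168.8]
tcp_rot: [2.971, 0.996, 0.006]
ft_force: [0.4, -0.0, -4.8]
finger_gap: 20.6
```

Run:
```python
from h import *
from station import *
import cv2
p,R=deckpose(120);print(p)
need(p,R)
d=snapshot("wrist");cv2.imwrite("pics/w2.png",d["image"])
```

```text
[541.73348643 -16.34612157 190.72472554]
t 4.325 tcp [ 477.8 -351.1  168.8] F [ 0.4 -0.  -4.8] gap 20.6
need [ 5.056 -4.566 -0.477] [-1.044  3.176  6.375]
```

View pics/w2.png

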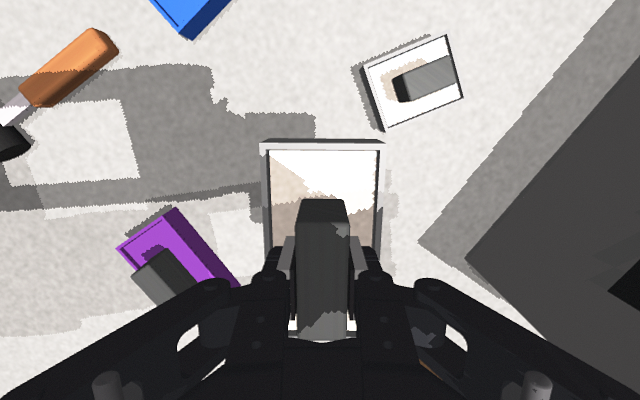

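Request:
{"op": "servo_tool", "data": {
  "steps": [
    [[5.05, -4.55, -0.6, -1.04, 3.18, 6.4, 1], [5.05, -4.55, -0.6, -1.04, 3.18, 6.4, 1], [5.05, -4.55, -0.6, -1.04, 3.18, 6.4, 1], [5.05, -4.55, -0.6, -1.04, 3.18, 6.4, 1], [5.05, -4.55, -0.6, -1.04, 3.18, 6.4, 1]]
  ]
}}

```text
t: 5.0
tcp_pos: [530.7, -40.5, 187.8]
tcp_rot: [-3.091, 0.052, -0.526]
ft_force: [0.9, -0.4, -5.2]
finger_gap: 21.1
```

Request:
{"op": "servo_tool", "data": {
  "steps": [
    [[0, 0, 0, 0, 0, 0, 1]]
  ]
}}

```text
t: 5.12
tcp_pos: [532.3, -37.3, 188.8]
tcp_rot: [-3.09, 0.035, -0.528]
ft_force: [-0.5, -0.4, -4.7]
finger_gap: 21.3
```

```bash
python3 -c "
from h import *
p,R=deckpose(120);need(p,R)"
```

```text
t 5.125 tcp [532.3 -37.3 188.8] F [-0.5 -0.4 -4.7] gap 21.3
need [ 0.182 -0.423  0.028] [-0.109  0.113  0.014]
```

Request:
{"op": "servo_tool", "data": {
  "steps": [
    [[0.18, -0.42, 0, -0.1, 0.11, 0, 1], [0.18, -0.42, 0, -0.1, 0.11, 0, 1], [0.18, -0.42, 0, -0.1, 0.11, 0, 1]]
  ]
}}

```text
t: 5.5
tcp_pos: [542.7, -23.2, 193.0]
tcp_rot: [3.085, -0.049, 0.548]
ft_force: [0.2, -0.1, -4.1]
finger_gap: 21.3
```

Run:
```python
from h import *
from station import *
import cv2
p,R=deckpose(60);need(p,R)
s=get_state();d=snapshot("wrist");d["s"]=s;pickle.dump(d,open("w3.pkl","wb"));im=d["image"].copy()
for P in ([[73,48,10],[73,-48,10],[-73,-48,10],[-73,48,10]],):
    q=wproj(d,g2w(deck2g(P)))
    cv2.polylines(im,[q.round().astype(int)],True,(0,0,255),1)
cv2.imwrite("pics/w3.png",im)
d=snapshot("top");im=d["image"][90:250,190:420];cv2.imwrite("pics/t3.png",cv2.resize(im,None,fx=3,fy=3,interpolation=cv2.INTER_CUBIC))
```

```text
t 5.5 tcp [542.7 -23.2 193. ] F [ 0.2 -0.1 -4.1] gap 21.3
need [-0.039 -0.142  1.234] [ 0.037 -0.016 -0.051]
```

View pics/w3.png

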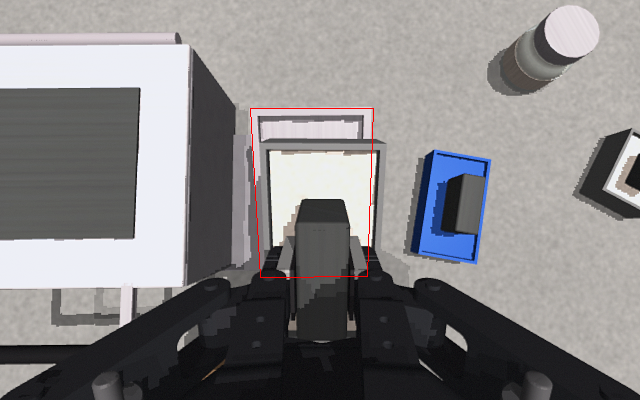

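View pics/t3.png

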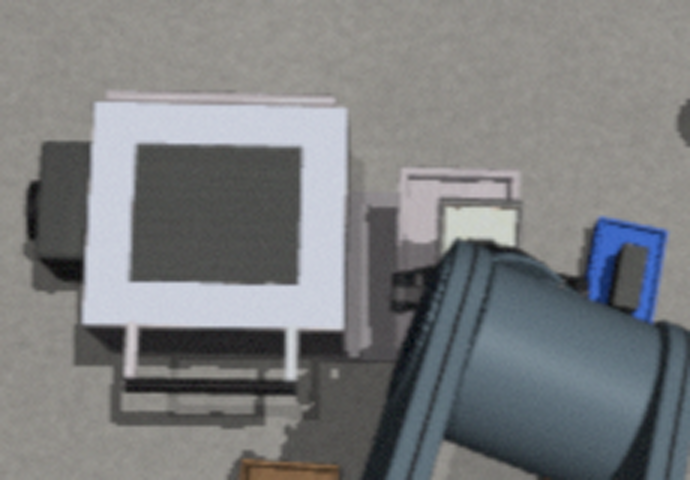

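Request:
{"op": "servo_tool", "data": {
  "steps": [
    [[-0.04, -0.14, 0.4, 0, 0, 0, 1], [-0.04, -0.14, 1.2, 0, 0, 0, 1], [-0.04, -0.14, 1.2, 0, 0, 0, 1], [-0.04, -0.14, 1.2, 0, 0, 0, 1]]
  ]
}}

```text
t: 6.1
tcp_pos: [563.1, -17.1, 138.2]
tcp_rot: [3.084, -0.05, 0.553]
ft_force: [-0.5, -0.0, -4.8]
finger_gap: 21.3
```

Run:
```python
from h import *
from station import *
p,R=deckpose(60);need(p,R)
p,R=deckpose(38);need(p,R)
```

```text
t 6.1 tcp [563.1 -17.1 138.2] F [-0.5 -0.  -4.8] gap 21.3
need [-0.041 -0.004  0.066] [ 0.044 -0.049 -0.056]
t 6.1 tcp [563.1 -17.1 138.2] F [-0.5 -0.  -4.8] gap 21.3
need [-0.043 -0.006  0.506] [ 0.044 -0.049 -0.056]
```

Request:
{"op": "servo_tool", "data": {
  "steps": [
    [[-0.04, 0, 0.3, 0, 0, 0, 1], [-0.04, 0, 0.45, 0, 0, 0, 1], [-0.04, 0, 0.5, 0, 0, 0, 1], [-0.04, 0, 0.5, 0, 0, 0, 1]]
  ]
}}

```text
t: 6.6
tcp_pos: [569.8, -16.6, 113.4]
tcp_rot: [3.084, -0.049, 0.553]
ft_force: [0.1, -0.2, -4.2]
finger_gap: 21.7
```

Run:
```python
from h import *
p,R=deckpose(36);need(p,R)
```

```text
t 6.6 tcp [569.8 -16.6 113.4] F [ 0.1 -0.2 -4.2] gap 21.7
need [0.003 0.01  0.036] [ 0.04  -0.047 -0.047]
```

Not in contact yet; inch down until the force changes.

Request:
{"op": "servo_tool", "data": {
  "steps": [
    [[0, 0, 0.03, 0, 0, 0, 1], [0, 0, 0.05, 0, 0, 0, 1], [0, 0, 0.05, 0, 0, 0, 1]]
  ]
}}

```text
t: 6.98
tcp_pos: [570.7, -16.7, 111.3]
tcp_rot: [3.084, -0.049, 0.554]
ft_force: [0.0, 0.0, -3.6]
finger_gap: 21.2
```

Run:
```python
from h import *
p,R=deckpose(36);need(p,R)
```

```text
t 6.975 tcp [570.7 -16.7 111.3] F [ 0.   0.  -3.6] gap 21.2
need [ 0.001  0.009 -0.011] [ 0.041 -0.051 -0.047]
```

Request:
{"op": "servo_tool", "data": {
  "steps": [
    [[0, 0, 0.03, 0, 0, 0, 1], [0, 0, 0.05, 0, 0, 0, 1], [0, 0, 0.05, 0, 0, 0, 1]]
  ]
}}

```text
t: 7.35
tcp_pos: [571.2, -16.8, 110.9]
tcp_rot: [3.083, -0.048, 0.555]
ft_force: [-12.7, -1.8, 17.3]
finger_gap: 21.1
```

Request:
{"op": "servo_tool", "data": {
  "steps": [
    [[0, 0, -0.02, 0, 0, 0, 1], [0, 0, -0.02, 0, 0, 0, 0], [0, 0, -0.02, 0, 0, 0, 0], [0, 0, -0.02, 0, 0, 0, -0.1]]
  ]
}}

```text
t: 7.85
tcp_pos: [571.6, -16.8, 110.0]
tcp_rot: [3.084, -0.049, 0.555]
ft_force: [-1.5, 0.5, -0.5]
finger_gap: 46.8
```

Run:
```python
from h import *
from station import *
import cv2
p,R=deckpose(150);need(p,R)
d=snapshot("wrist");cv2.imwrite("pics/w4.png",d["image"])
```

```text
t 7.85 tcp [571.6 -16.8 110. ] F [-1.5  0.5 -0.5] gap 46.8
need [ 0.006  0.016 -2.322] [ 0.043 -0.056 -0.048]
```

View pics/w4.png

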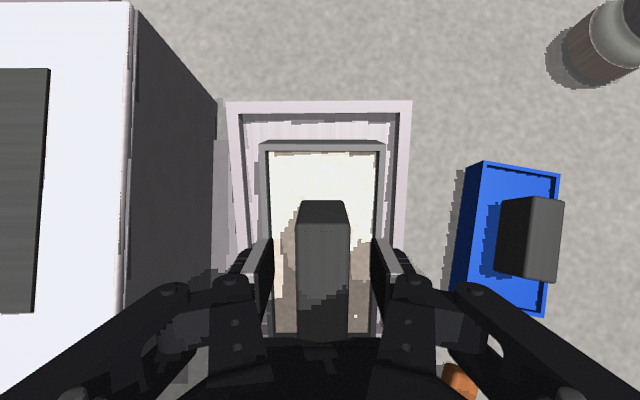

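Request:
{"op": "servo_tool", "data": {
  "steps": [
    [[0, 0, -0.4, 0, 0, 0, -0.1], [0, 0, -1.4, 0, 0, 0, -0.1], [0, 0, -2.4, 0, 0, 0, -0.1], [0, 0, -2.4, 0, 0, 0, -0.1]]
  ]
}}

```text
t: 8.4
tcp_pos: [531.2, -15.7, 226.9]
tcp_rot: [3.079, -0.048, 0.566]
ft_force: [-0.4, 0.4, -0.3]
finger_gap: 47.3
```

```bash
cat >> h.py <<'E'
def barpose(th,lag=0,up=0):
    p=g2w([90-225*np.cos(th),0,124+225*np.sin(th)])[0]
    R=Ro.from_rotvec(Rz(G[2])@[0,lag,0]).as_matrix()@down(G[2])  # lag: tilt about gluer +y
    return p+R[:,2]*19+[0,0,up],R
E
python3 - <<'E'
from h import *
from station import *
import cv2
p,R=barpose(0,0,100);need(p,R);print(p)
s=get_state();d=snapshot("wrist");cv2.imwrite("pics/w5.png",d["image"])
E
```

```text
t 8.4 tcp [531.2 -15.7 226.9] F [-0.4  0.4 -0.3] gap 47.3
need [-1.356 -3.786 -0.065] [  2.768  -2.683 -14.87 ]
[472.84562743 175.50960455 205.        ]
```

View pics/w5.png

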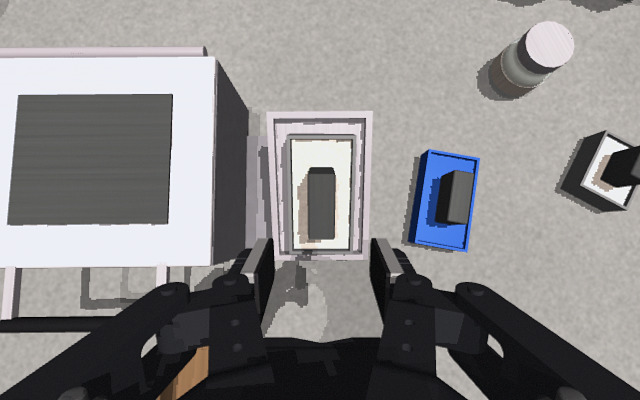

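Request:
{"op": "servo_tool", "data": {
  "steps": [
    [[-1.35, -3.8, -0.1, 2.77, -2.68, -14.9, 0.25], [-1.35, -3.8, -0.1, 2.77, -2.68, -14.9, 0.25], [-1.35, -3.8, -0.1, 2.77, -2.68, -14.9, 0.25], [-1.35, -3.8, -0.1, 2.77, -2.68, -14.9, 0.25], [-1.35, -3.8, -0.1, 2.77, -2.68, -14.9, 0.25]]
  ]
}}

```text
t: 9.07
tcp_pos: [469.1, 178.5, 201.0]
tcp_rot: [-2.816, -1.365, -0.243]
ft_force: [0.8, -0.5, -0.1]
finger_gap: 31.8
```

Run:
```python
from h import *
p,R=barpose(0,0,100);need(p,R)
```

```text
t 9.075 tcp [469.1 178.5 201. ] F [ 0.8 -0.5 -0.1] gap 31.8
need [ 0.01   0.102 -0.072] [ 1.031 -1.098 -6.122]
```

Request:
{"op": "servo_tool", "data": {
  "steps": [
    [[0, 0.1, -0.07, 1.03, -1.1, -6.1, 0.25], [0, 0.1, -0.07, 1.03, -1.1, -6.1, 0.25], [0, 0.1, -0.07, 1.03, -1.1, -6.1, 0.25], [0, 0.1, -0.07, 1.03, -1.1, -6.1, 0.25], [0, 0.1, -0.07, 1.03, -1.1, -6.1, 0.25]]
  ]
}}

```text
t: 9.7
tcp_pos: [473.7, 173.7, 205.0]
tcp_rot: [2.263, 2.178, 0.002]
ft_force: [0.2, 0.7, -0.2]
finger_gap: 32.2
```

Run:
```python
from h import *
from station import *
import cv2
p,R=barpose(0,0,50);need(p,R)
s=get_state();d=snapshot("wrist");d["s"]=s;im=d["image"].copy();pickle.dump(d,open("w6.pkl","wb"))
q=wproj(d,g2w([[-135,65,130],[-135,-65,130]]));print(q)
cv2.line(im,*[tuple(int(v) for v in a) for a in q.round()],(0,0,255),1)
cv2.imwrite("pics/w6.png",im)
d=snapshot("top");cv2.imwrite("pics/t6.png",cv2.resize(d["image"][90:290,190:420],None,fx=3,fy=3))
```

```text
t 9.7 tcp [473.7 173.7 205. ] F [ 0.2  0.7 -0.2] gap 32.2
need [ 0.035 -0.019  0.999] [ 0.013 -0.006 -0.114]
[[318.4454159  113.28203959]
 [320.8098961  286.33686739]]
```

View pics/w6.png

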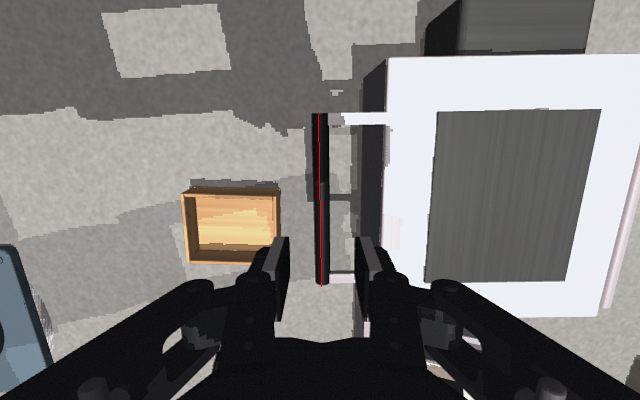

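View pics/t6.png

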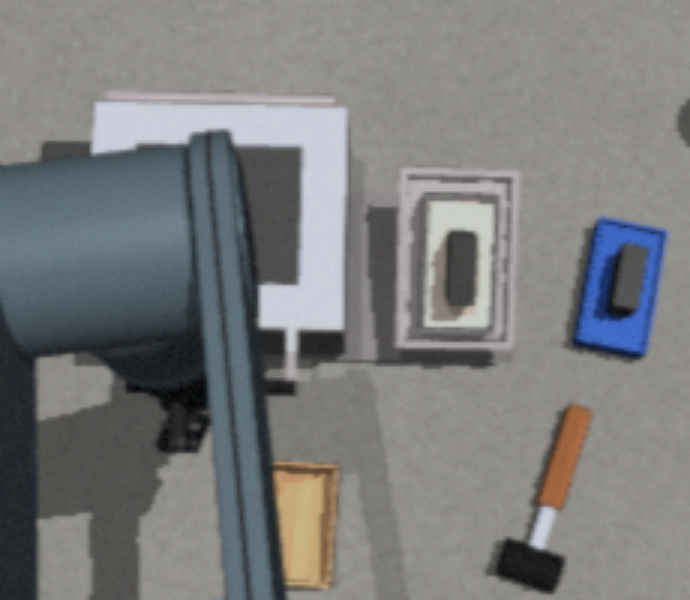

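Request:
{"op": "servo_tool", "data": {
  "steps": [
    [[0.03, -0.02, 0.8, 0, 0, -0.1, 0.25], [0.03, -0.02, 1.5, 0, 0, -0.1, 0.25], [0.03, -0.02, 2.0, 0, 0, -0.1, 0.25], [0.03, -0.02, 2.0, 0, 0, -0.1, 0.25], [0.03, -0.02, 2.0, 0, 0, -0.1, 0.25]]
  ]
}}

```text
t: 10.42
tcp_pos: [474.1, 175.1, 107.8]
tcp_rot: [2.25, 2.188, 0.008]
ft_force: [0.3, 0.1, -0.6]
finger_gap: 31.6
```

Run:
```python
from h import *
p,R=barpose(0,0,0);need(p,R)
```

```text
t 10.425 tcp [474.1 175.1 107.8] F [ 0.3  0.1 -0.6] gap 31.6
need [ 0.007 -0.025  0.055] [ 0.055 -0.011 -0.018]
```

Request:
{"op": "servo_tool", "data": {
  "steps": [
    [[0, -0.02, 0.06, 0, 0, 0, 0.25], [0, -0.02, 0.06, 0, 0, 0, 1], [0, -0.02, 0.06, 0, 0, 0, 1], [0, -0.02, 0.06, 0, 0, 0, 1], [0, -0.02, 0.06, 0, 0, 0, 1]]
  ],
  "force": 60
}}

```text
t: 11.05
tcp_pos: [473.6, 175.2, 104.7]
tcp_rot: [2.248, 2.188, 0.009]
ft_force: [2.9, -0.3, 4.5]
finger_gap: 10.0
```

Run:
```python
from h import *
for th in (0,.08,.16,.24,.32,.4):
  p,R=barpose(th);print(th);need(p,R)
```

```text
0
t 11.05 tcp [473.6 175.2 104.7] F [ 2.9 -0.3  4.5] gap 10.0
need [ 0.007 -0.016 -0.006] [ 0.067 -0.011 -0.011]
0.08
t 11.05 tcp [473.6 175.2 104.7] F [ 2.9 -0.3  4.5] gap 10.0
need [ 0.007  0.001 -0.365] [ 0.067 -0.011 -0.011]
0.16
t 11.05 tcp [473.6 175.2 104.7] F [ 2.9 -0.3  4.5] gap 10.0
need [ 0.008  0.047 -0.722] [ 0.067 -0.011 -0.011]
0.24
t 11.05 tcp [473.6 175.2 104.7] F [ 2.9 -0.3  4.5] gap 10.0
need [ 0.008  0.121 -1.075] [ 0.067 -0.011 -0.011]
0.32
t 11.05 tcp [473.6 175.2 104.7] F [ 2.9 -0.3  4.5] gap 10.0
need [ 0.009  0.223 -1.42 ] [ 0.067 -0.011 -0.011]
0.4
t 11.05 tcp [473.6 175.2 104.7] F [ 2.9 -0.3  4.5] gap 10.0
need [ 0.009  0.352 -1.756] [ 0.067 -0.011 -0.011]
```

Request:
{"op": "servo_tool", "data": {
  "steps": [
    [[0, 0, -0.18, 0, 0, 0, 1], [0, 0.01, -0.37, 0, 0, 0, 1], [0, 0.06, -0.72, 0, 0, 0, 1], [0, 0.13, -1.07, 0, 0, 0, 1], [0, 0.13, -1.07, 0, 0, 0, 1]]
  ]
}}

```text
t: 11.68
tcp_pos: [480.7, 174.9, 158.3]
tcp_rot: [2.248, 2.187, 0.011]
ft_force: [8.9, 0.5, -5.9]
finger_gap: 10.2
```

Run:
```python
from h import *
for th in (.24,.32,.4,.48,.56,.64,.72,.785):
  p,R=barpose(th);print(th);need(p,R)
```

```text
0.24
t 11.675 tcp [480.7 174.9 158.3] F [ 8.9  0.5 -5.9] gap 10.2
need [ 0.007 -0.028 -0.004] [ 0.08  -0.013 -0.013]
0.32
t 11.675 tcp [480.7 174.9 158.3] F [ 8.9  0.5 -5.9] gap 10.2
need [ 0.008  0.075 -0.349] [ 0.08  -0.013 -0.013]
0.4
t 11.675 tcp [480.7 174.9 158.3] F [ 8.9  0.5 -5.9] gap 10.2
need [ 0.009  0.204 -0.685] [ 0.08  -0.013 -0.013]
0.48
t 11.675 tcp [480.7 174.9 158.3] F [ 8.9  0.5 -5.9] gap 10.2
need [ 0.009  0.36  -1.009] [ 0.08  -0.013 -0.013]
0.56
t 11.675 tcp [480.7 174.9 158.3] F [ 8.9  0.5 -5.9] gap 10.2
need [ 0.01   0.542 -1.32 ] [ 0.08  -0.013 -0.013]
0.64
t 11.675 tcp [480.7 174.9 158.3] F [ 8.9  0.5 -5.9] gap 10.2
need [ 0.011  0.747 -1.615] [ 0.08  -0.013 -0.013]
0.72
t 11.675 tcp [480.7 174.9 158.3] F [ 8.9  0.5 -5.9] gap 10.2
need [ 0.011  0.976 -1.893] [ 0.08  -0.013 -0.013]
0.785
t 11.675 tcp [480.7 174.9 158.3] F [ 8.9  0.5 -5.9] gap 10.2
need [ 0.012  1.178 -2.105] [ 0.08  -0.013 -0.013]
```

Request:
{"op": "servo_tool", "data": {
  "steps": [
    [[0, 0.1, -0.35, 0, 0, 0, 1], [0, 0.23, -0.68, 0, 0, 0, 1], [0, 0.38, -1.01, 0, 0, 0, 1], [0, 0.38, -1.01, 0, 0, 0, 1]]
  ]
}}

```text
t: 12.18
tcp_pos: [499.4, 174.5, 208.0]
tcp_rot: [2.249, 2.188, 0.01]
ft_force: [10.0, 1.2, -9.2]
finger_gap: 9.8
```

Run:
```python
from h import *
for th in (.48,.56,.64,.72,.785):
  p,R=barpose(th);print(th);need(p,R)
```

```text
0.48
t 12.175 tcp [499.4 174.5 208. ] F [10.   1.2 -9.2] gap 9.8
need [ 0.007 -0.022 -0.018] [ 0.069 -0.016 -0.015]
0.56
t 12.175 tcp [499.4 174.5 208. ] F [10.   1.2 -9.2] gap 9.8
need [ 0.007  0.159 -0.329] [ 0.069 -0.016 -0.015]
0.64
t 12.175 tcp [499.4 174.5 208. ] F [10.   1.2 -9.2] gap 9.8
need [ 0.008  0.365 -0.624] [ 0.069 -0.016 -0.015]
0.72
t 12.175 tcp [499.4 174.5 208. ] F [10.   1.2 -9.2] gap 9.8
need [ 0.009  0.593 -0.902] [ 0.069 -0.016 -0.015]
0.785
t 12.175 tcp [499.4 174.5 208. ] F [10.   1.2 -9.2] gap 9.8
need [ 0.01   0.794 -1.114] [ 0.069 -0.016 -0.015]
```

Request:
{"op": "servo_tool", "data": {
  "steps": [
    [[0, 0.19, -0.32, 0, 0, 0, 1], [0, 0.4, -0.6, 0, 0, 0, 1], [0, 0.63, -0.87, 0, 0, 0, 1], [0, 0.83, -1.08, 0, 0, 0, 1], [0, 0.83, -1.08, 0, 0, 0, 1]]
  ]
}}

```text
t: 12.8
tcp_pos: [536.9, 173.6, 261.4]
tcp_rot: [-2.25, -2.191, -0.001]
ft_force: [-5.1, 2.4, 1.7]
finger_gap: 9.8
```

Request:
{"op": "servo_tool", "data": {
  "steps": [
    [[0, 0, 0, 0, 0, 0, 1], [0, 0, 0, 0, 0, 0, 1]]
  ]
}}

```text
t: 13.05
tcp_pos: [536.4, 173.6, 260.8]
tcp_rot: [-2.25, -2.191, -0.0]
ft_force: [-4.7, 1.7, 0.5]
finger_gap: 10.1
```

Run:
```python
from h import *
from station import *
import cv2
p,R=barpose(.785);need(p,R)
s=get_state();gp=s["tcp_pos"]+Ro.from_rotvec(s["tcp_rot"]).as_matrix()[:,2]*-19
l=Rz(G[2]).T@(gp-[G[0],G[1],0])-[90,0,124];print("th",np.degrees(np.arctan2(l[2],-l[0])),np.hypot(l[0],l[2]),l)
for n in("scene","top","wrist"):
    d=snapshot(n);im=d["image"]
    if n=="wrist":d["s"]=s
    pickle.dump(d,open(n+"7.pkl","wb"))
    if n=="scene":im=cv2.resize(im[120:280,270:450],None,fx=4.4,fy=3.75,interpolation=cv2.INTER_CUBIC)
    cv2.imwrite(f"pics/{n}7.png",im)
```

```text
t 13.05 tcp [536.4 173.6 260.8] F [-4.7  1.7  0.5] gap 10.1
need [ 0.005  0.046 -0.064] [-0.007 -0.011 -0.006]
th 43.987691415866834 224.37336479710106 [-161.43417099   -0.26488265  155.82815941]
```

View pics/scene7.png

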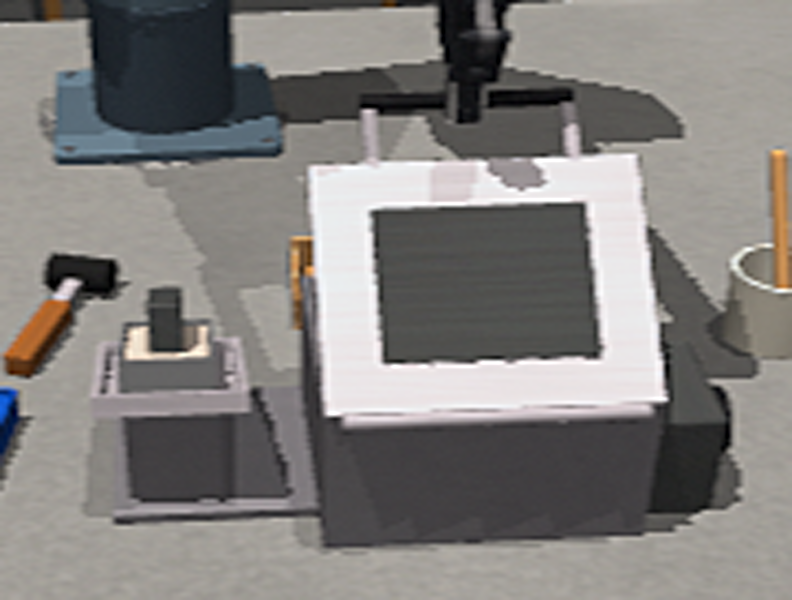

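View pics/top7.png

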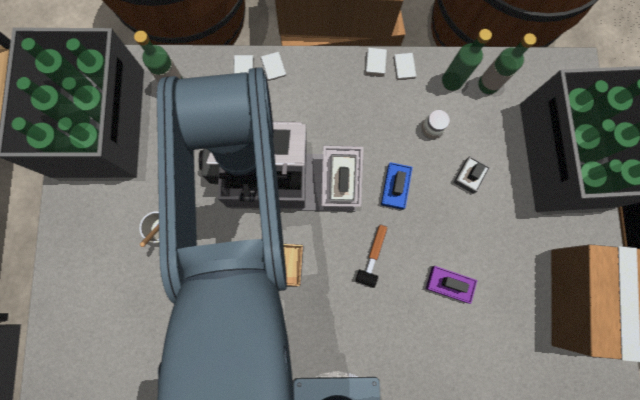

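View pics/wrist7.png

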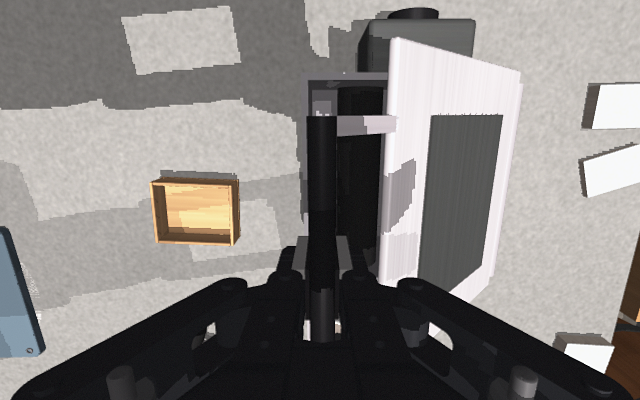

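```bash
cat > th.py <<'E'
from h import *
import sys
def th_scene(d,uv,x0,y0,fx,fy):
    o=(np.array(uv,float)+.5)/[fx,fy]-.5+[x0,y0]
    def f(q):
        th=q[0];P=g2w([[90-225*np.cos(th),s,124+225*np.sin(th)] for s in(65,-65)])
        return (proj(d,P)-o).ravel()
    r=least_squares(f,[.78]);print(np.degrees(r.x),r.fun.round(1))
if __name__=="__main__":
    # calibration at shut
    th_scene(scene,[[560,57],[345,68]],280,170,5,5)
    th_scene(scene,[[578,96],[361,101]],270,120,4.4,3.75)
    d=pickle.load(open("wrist7.pkl","rb"))
    for t in(42,43,44,45,46,47):
        t=np.radians(t)
        P=g2w([[90-180*np.cos(t)+s*np.sin(t),100,124+180*np.sin(t)+s*np.cos(t)] for s in (-4,0,4)]+[[90-225*np.cos(t),65,124+225*np.sin(t)]])
        print(wproj(d,P).round(0).tolist())
E
python3 th.py
```

```text
[-0.0234712] [-0.6  0.2 -0.3 -0.2]
[42.62701322] [-1.7 -0.8 -0.5 -0.3]
[[374.0, 39.0], [381.0, 38.0], [388.0, 36.0], [306.0, 117.0]]
[[379.0, 38.0], [387.0, 36.0], [394.0, 35.0], [312.0, 117.0]]
[[385.0, 37.0], [393.0, 35.0], [400.0, 33.0], [319.0, 117.0]]
[[391.0, 35.0], [399.0, 34.0], [407.0, 32.0], [327.0, 117.0]]
[[397.0, 34.0], [405.0, 33.0], [414.0, 31.0], [335.0, 117.0]]
[[403.0, 33.0], [412.0, 31.0], [421.0, 30.0], [343.0, 118.0]]
```

Request:
{"op": "servo_tool", "data": {
  "steps": [
    [[0, 0.05, -0.07, 0, 0, 0, 1], [0, 0.05, -0.07, 0, 0, 0, 1], [0, 0.05, -0.07, 0, 0, 0, 1], [0, 0.05, -0.07, 0, 0, 0, 1]]
  ]
}}

```text
t: 13.7
tcp_pos: [541.3, 173.5, 266.1]
tcp_rot: [2.249, 2.19, 0.007]
ft_force: [-3.6, 3.5, 0.6]
finger_gap: 10.0
```

Run:
```python
from h import *
from station import *
import cv2
p,R=barpose(.785);need(p,R)
s=get_state();gp=s["tcp_pos"]+Ro.from_rotvec(s["tcp_rot"]).as_matrix()[:,2]*-19
l=Rz(G[2]).T@(gp-[G[0],G[1],0])-[90,0,124];print("th",np.degrees(np.arctan2(l[2],-l[0])),np.hypot(l[0],l[2]),l)
for n in("scene","wrist"):
    d=snapshot(n);im=d["image"]
    if n=="wrist":d["s"]=s
    pickle.dump(d,open(n+"8.pkl","wb"))
    im=im[120:280,270:450] if n=="scene" else im[20:140,280:440]
    im=cv2.resize(im,None,fx=4.4,fy=4.4 if n=="wrist" else 3.75,interpolation=cv2.INTER_CUBIC)
    cv2.imwrite(f"pics/{n}8.png",im)
d=pickle.load(open("wrist8.pkl","rb"))
for t in(43,44,45,46,47):
        t=np.radians(t)
        P=g2w([[90-180*np.cos(t)+s*np.sin(t),100,124+180*np.sin(t)+s*np.cos(t)] for s in (-4,0,4)]+[[90-225*np.cos(t),65,124+225*np.sin(t)]])
        print(((wproj(d,P)-[280,20])*4.4).round(0).tolist())
d=pickle.load(open("scene8.pkl","rb"))
for t in(43,44,45,46,47):
        t=np.radians(t)
        P=g2w([[90-225*np.cos(t),s,124+225*np.sin(t)] for s in(65,-65)])
        print(((proj(d,P)-[270,120])*[4.4,3.75]).round(0).tolist())
```

```text
t 13.7 tcp [541.3 173.5 266.1] F [-3.6  3.5  0.6] gap 10.0
need [ 0.005 -0.053  0.041] [ 0.049 -0.014 -0.008]
th 45.80748839755305 224.69953910787842 [-156.63162201   -0.29285953  161.10995581]
[[382.0, 90.0], [412.0, 84.0], [442.0, 78.0], [91.0, 427.0]]
[[405.0, 85.0], [436.0, 79.0], [468.0, 72.0], [119.0, 427.0]]
[[429.0, 80.0], [461.0, 74.0], [494.0, 67.0], [149.0, 427.0]]
[[454.0, 75.0], [487.0, 69.0], [522.0, 62.0], [181.0, 428.0]]
[[480.0, 70.0], [515.0, 64.0], [551.0, 57.0], [215.0, 428.0]]
[[569.0, 91.0], [357.0, 98.0]]
[[570.0, 89.0], [358.0, 96.0]]
[[572.0, 87.0], [359.0, 94.0]]
[[573.0, 85.0], [359.0, 92.0]]
[[574.0, 84.0], [360.0, 91.0]]
```

View pics/scene8.png

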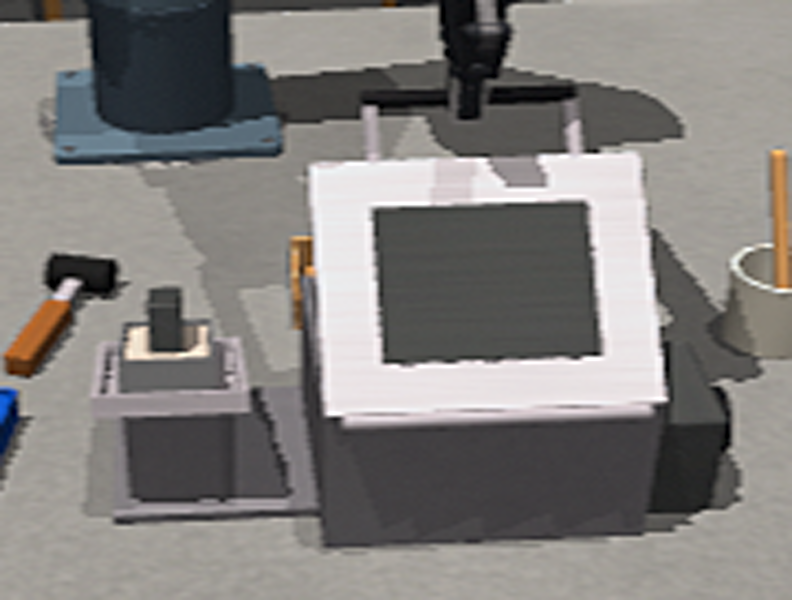

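View pics/wrist8.png

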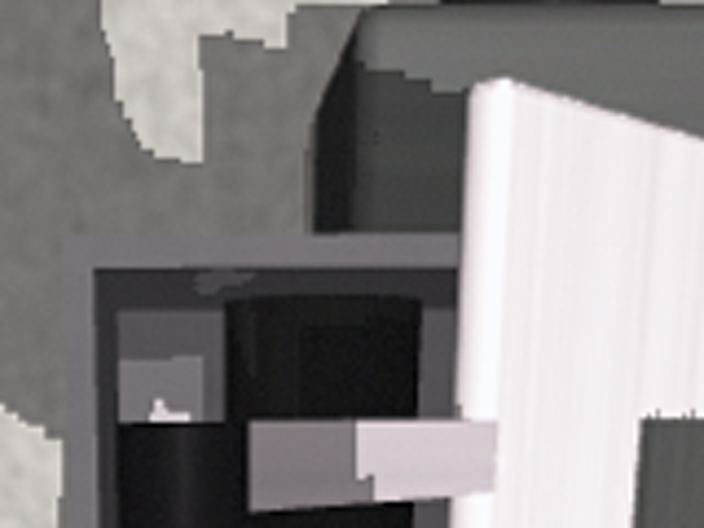

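Request:
{"op": "servo_tool", "data": {
  "steps": [
    [[0, -0.03, 0.03, 0, 0, 0, 1], [0, -0.03, 0.03, 0, 0, 0, 1], [0, -0.03, 0.03, 0, 0, 0, 1], [0, -0.03, 0.03, 0, 0, 0, 1], [0, -0.03, 0.03, 0, 0, 0, 1]]
  ]
}}

```text
t: 14.42
tcp_pos: [540.2, 173.5, 265.0]
tcp_rot: [2.249, 2.189, 0.009]
ft_force: [-3.1, 3.5, 1.4]
finger_gap: 10.0
```

Run:
```python
from h import *
from station import *
import cv2
for i in range(4):
    s=get_state();gp=s["tcp_pos"]+Ro.from_rotvec(s["tcp_rot"]).as_matrix()[:,2]*-19
    l=Rz(G[2]).T@(gp-[G[0],G[1],0])-[90,0,124];print(s["t"],"th",np.degrees(np.arctan2(l[2],-l[0])),np.hypot(l[0],l[2]),s["ft_force"].round(1),s["finger_gap"],abs(s["dq"]).max())
    d=snapshot("top" if i==0 else "wrist")
    if i==0: cv2.imwrite("pics/top9.png",d["image"])
```

```text
14.425 th 45.404783344421546 224.70497502569162 [-3.1  3.5  1.4] 10.02144446959357 0.0017874518397901946
14.475 th 45.398042039296136 224.67650113704605 [-3.7  3.7  0.4] 9.672243474862107 0.0023363742954198375
14.525 th 45.405012616103875 224.67475729971275 [-3.8  3.9  0.3] 9.928492525505044 0.001385575497893083
14.575 th 45.405405275176264 224.6915664532405 [-4.   4.1  0.7] 9.906165496516216 0.001176795023526188
```

View pics/top9.png

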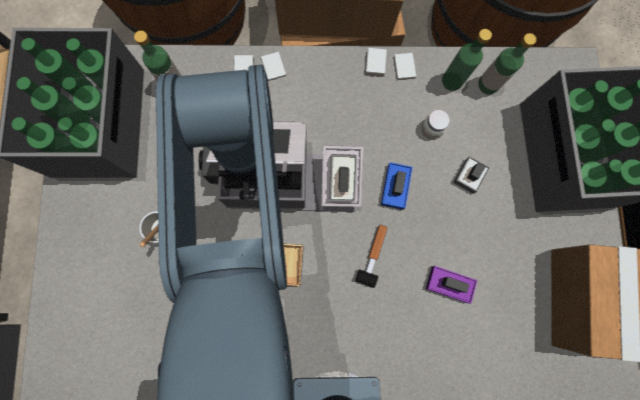

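```bash
python3 -c "
from station import *
print(finish_job())"
```

```text
the job is handed in; nothing more can be done
None
```

I set the long cassette on the gluer's deck, let go of it, then lifted the roller guard by its bar. I handed the job in at about 14.6 s with the guard still held near 45°.

- **Cassette:** The last scene, wrist and top pictures show it lying flat inside the raised rim, grip block up, and roughly centred.
- **Guard angle:** The arm's own position gives 45.4°, steady over the last four readings, with the bar still gripped and about 5 N on the wrist. The wrist picture taken just before a final small back-off gave about 46°. The scene camera read 2 to 3° lower there, but it is insensitive to this angle and I trusted it least.
- **Other things:** In the last top picture the other cassette, the look-alikes, the jar and the hand roller lie where they were. The parts of the pot and tray not hidden by the arm do too. The highest wrist force I saw was about 22 N, as the cassette touched the deck.

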